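Clamp a work carrier in a quick-release fixture

TASK

Flip the red-knobbed lever of the bench fixture over its centre so that it stands open, then load the brass-faced wooden carrier: hook its tongue under the fixture's dark steel lip with the other end still raised, and lower that end until the carrier lies flat and square on the bed between lip and end stop. Then flip the lever back over centre so that it snaps down and its pad clamps the carrier, and let go. Leave the other things on the bench where they are.

Things in the scene. Friction and masses are not known exactly. Their poses are not given: they have to be found in the camera images.
- fixture: Quick-release fixture, fixed to the bench: grey base plate 204 x 100 x 8 mm with an aluminium bed 28 mm wide, bed top at z = 24 mm, sides free for fingers. Origin on the bench under the middle of the carrier's home place; x along the bed towards the lip (roughly away from the robot), z up. The carrier (120 mm) fits between lip wall and end stop with 2 mm play at either end
- lip_edge (a point): Middle of the lower front edge of the dark steel lip at the fixture's +x end, at (50, 0, 35) mm of the fixture; axes as the fixture's. Lip top z = 42. Under it a slot 11 mm high, 12 mm deep (back wall at x = 62), 46 mm wide between side cheeks. The carrier cannot be slid in flat: it goes in tilted, -x end raised (8 to 10 degrees suits)
- end_stop (a point): Top inner edge of the round-topped end stop at the -x end of the bed, at (-62, 0, 30) mm of the fixture, 6 mm above the bed, 28 mm wide; the carrier's -x end drops in front of it
- lever_hinge (a point): Pivot of the lever, at (-92, 0, 48) mm of the fixture; axes as the fixture's, the lever turns about y. Its dark steel clevis spans x = -103 to -81 mm, 30 mm wide, up to z = 54 mm
- clamp_lever (a joint): Lever angle, rad. 0 (give or take 0.03) = shut on a carrier, lever lying over the bed towards the lip (-0.06 with none under it). Grows as the knob swings up and back to -x; 1.75 = fully open, leaning 22 degrees past upright. Over-centre spring, dead centre at 0.85: it drives the lever to the nearer end, up to 5 N at the knob at the ends, so past centre it snaps over by itself
- lever_knob (a point): Centre of the lever's red cross knob, a cylinder 18 mm in diameter and 28 mm long along the fixture's y, 88 mm from the pivot. At lever angle 0 it is 86 mm in +x and 18 mm above the pivot (66 mm above the bench); it moves on a circle in the fixture's x-z plane. Can be pinched by its ends from above in any position
- pressure_pad: Black rubber foot on the lever, 13 mm across; origin at the middle of its lower face, which at lever angle 0 is 36 mm above the bench at x = -52 mm of the fixture, pressing down on the carrier's -x end with about 9 N. Lever fully open, it stands out of the way: nothing of the lever is then in front of x = -83 mm
- carrier: Work carrier: pale wooden board 120 mm long (x), 48 wide, 12 thick, 150 g, brass plate on top; at its +x end a tongue 16 mm long, 40 wide, 6 thick, level with the underside. Origin at the centre of the underside, z up. Starts flat on the bench, tongue roughly away from the robot. Home: its frame matches the fixture's, 24 mm higher. Grip it across its width
- carrier_tongue (a point): Middle of the tip of the carrier's tongue (60 mm in +x from the carrier's origin, half way up the tongue). Carry it clear of the wooden tool chest, whose front and knobs stand from x = 0.59 m ahead of the robot, at y = -0.14 to 0.14 m
- eraser: Grey abrasive rubber block 24 x 52 x 13 mm, a bystander; origin at the centre of its underside
- loupe: Black eyepiece loupe, 33 mm across, 31 mm high, a bystander; origin at the centre of its underside
- polish_tin: Round tin with red lid, 65 mm across, 24 mm high, a bystander; origin at the centre of its underside
- tape: Roll of masking tape, 88 mm across, 19 mm high, a bystander; origin at the centre of its underside

How it is judged:
By the outcome, as a careful person would: the job done as asked, in the order asked, and still so for the second after the job is handed in, with the robot touching nothing.
It also fails if it takes over 69 s, if anything falls off the work surface, if the arm or the gripper's body presses on something with over 40 N, if the wrist force passes 120 N, or if a joint passes its speed limit or range.

ROBOT

A 6-joint arm with a two-finger parallel gripper is mounted at the origin on a cart in front of the work surface, level with it; the furniture and walls round the work are solid. World frame = base frame: x ahead of the robot, y to its left, z up, the work surface at z = 0. Lengths are in m, angles in rad, forces in N, time in s.
With the tool pointing down it reaches from about 0.3 to 0.775 m from the base axis. Payload 14.6 kg.
Tool frame: the origin (TCP) lies midway between the tips of the shut fingers; the grasp point (between the pads) lies 19 mm behind it (ctrl.hold_point_z is the distance from the TCP to the grasp point, in m); z points along the fingers, x is the direction in which the jaws open and shut, and the axes are right-handed (so a half turn about z gives the same grasp; the last joint's range is limited). The gripper opens to 94 mm and grips with 3 to 60 N. Pads are 16 mm wide; open, the fingers measure 119 mm over their backs; the gripper's body (75 mm by 177 mm) begins 78 mm behind the grasp point.
Start: joints at [-1.201, 0.3, 1.521, -0, 1.321, -0.067], TCP at [0.233, -0.498, 0.205] pointing down, gripper open.
Joint ranges: [-3.03, 3.03], [-0.79, 2.21], [0.23, 2.52], [-1.04, 4.18], [0, 3.07], [-2.55, 2.55]. Speed limits (rad/s): [2.22, 2.22, 2.57, 3.14, 3.14, 3.14].

INTERFACE

Orientations are given as [roll, pitch, yaw] about the fixed x, y, z axes, in that order (R = Rz(yaw) Ry(pitch) Rx(roll)).
In Python, from station import ctrl, viewer, ticket, nets gives the robot as it stands.
- The arm moves only by the tool carry_out, never from a script. Its argument "commands" is one flat list of numbers, 7 for each row, row after row: the closure, from -1 (fully open) to 1 (shut), so that 0 is half open, then the shift along the world's x, y, z in cm, then the turn, a rotation vector about the world's x, y, z in rad. In form: [gripper, tx, ty, tz, ax, ay, az, gripper, tx, ty, tz, ax, ay, az, ...]. A call has 1 to 12 rows; each row is the pose to reach, as a shift and turn from the pose measured when the call began; what a row does not reach only later rows make up. A row lasts 1/12 s, in which the tool goes at most 41.7 mm and 7.16 degrees, less where a joint would pass 70% of its speed; a pose out of reach is approached as far as the arm can. A call with a gripper value outside its range is refused whole. The fingers move at their own pace and stop on an object; "force" is the grip in N (left out, the last holds). Time passes only in rows, so rows that repeat a pose let the fingers close. It gives the time, the measured TCP pose, the force and the opening at its end, in the units of the state.
- ctrl.get_obs(): the state, without advancing time (a new reading comes with each control period).
- viewer.camera(name): name is "scene" or "top"; returns (picture, depth): 400x640x3 uint8, blue, green, red; 400x640 float32, m along the optical axis (not along the pixel's ray), 0 where there is no reading.
- viewer.camera_info(name): a dict with "fx", "fy", "cx", "cy" (pixels), "R" (3x3) and "t" (3): a world point X has camera coordinates R X + t. Camera axes: x right, y down, z forward; pixel columns grow to the right and rows downward; lengths in m; the calibration is good to about 2 mm. A picture is of the moment at which its call begins. camera_info takes no time and is no camera call.
- ticket.hand_in(): hands the job in, once; it reports no verdict.
Trained networks look in the newest picture that a camera, given by its name, has taken for a name from the list of things; names that differ only in an ending like _2 or _b are one class to them, and where a whole thing is asked for, a point or a joint stands for the part that bears it (a point fixed in the world has none). Each returns a list of dicts, best first, with "confidence" (0 to 1); they miss things now and then, are a little off and sometimes report something else, mostly with a low value. They report only what shows in the picture. A call takes as long as a camera call.
- nets.silhouettes(camera, thing): "region" (400x640 bool, what is visible of it) and "extent" ([left, top, right, bottom] in pixels, round what is visible of it).
The state is a dict: "time_s": time; "qpos": joint angles; "joint_vel": joint speeds; "tau": joint torques, N m; "ee_pos": TCP position; "eef_rot": TCP orientation; "force": force on the tool from outside, world axes, zero at the start; "moment": the same for the moment, N m; "grip_width": finger opening in m.
Only numpy, scipy, OpenCV 4.12 (cv2) and the standard library are available. Lean on these libraries where they do the work, as an engineer would, in place of code of your own. Each camera call takes 0.05 s, during which the arm holds its last target. There are 200 camera calls.

## Working session

There is one attempt and no reset: what is moved stays moved. The work goes in short steps, Python scripts to look and compute and a tool call to move; the robot and the scene stay as the last step left them, time stands still between calls to the robot, and variables do not carry over. Pictures are saved under pics/ and viewed, about 8 in all and at most 12, crops included, and the job is handed in when it is done.

Besides the shell and the picture viewer there is one more tool, called after "Request:" as a command line: name --argument value ..., lists and objects as JSON in quotes. carry_out: Moves the arm, as the interface text tells. Its arguments: {"type":"object","properties":{"commands":{"type":"array","items":{"type":"number"}},"force":{"type":"number"}},"required":["commands"]}

```bash
ls; mkdir -p pics; cat > h.py <<'E'
import numpy as np, cv2
from station import ctrl, viewer, ticket, nets
def pts(name, d, mask):
    c=viewer.camera_info(name); v,u=np.nonzero(mask&(d>0)); z=d[v,u]
    P=np.c_[(u-c["cx"])/c["fx"]*z,(v-c["cy"])/c["fy"]*z,z]
    return (P-np.array(c["t"]))@np.array(c["R"])
def proj(name,X):
    c=viewer.camera_info(name); p=np.array(c["R"])@np.array(X)+np.array(c["t"])
    return c["fx"]*p[0]/p[2]+c["cx"],c["fy"]*p[1]/p[2]+c["cy"]
E
python3 - <<'E'
from h import *
o=ctrl.get_obs(); print(o["time_s"],o["ee_pos"],o["eef_rot"],o["grip_width"])
for n in("top","scene"):
    im,d=viewer.camera(n); cv2.imwrite(f"pics/{n}0.png",im); np.save(f"{n}0.npy",d)
    c=viewer.camera_info(n); R=np.array(c["R"]);print(n,"campos",-R.T@np.array(c["t"]),"fwd",R[2],c["fx"])
    for t in("fixture","clamp_lever","lever_knob","carrier","eraser","loupe","polish_tin","tape"):
        for r in nets.silhouettes(n,t)[:2]:
            P=pts(n,d,r["region"]); 
            if len(P): print(n,t,round(r["confidence"],2),r["extent"],len(P),"med",np.median(P,0).round(3),"lo",np.percentile(P,2,0).round(3),"hi",np.percentile(P,98,0).round(3))
            np.save(f"{n}_{t}_{r['confidence']:.2f}.npy",r["region"])
print(ctrl.get_obs()["time_s"])
E
```

```text
pics
0.0 [ 0.23257762 -0.49810381  0.20484282] [-3.14152923e+00  1.22985950e-03 -1.13400420e+00] 0.09394187254784679
top campos [ 0.36172429 -0.06154572  1.29475949] fwd [ 0.14483362 -0.02165588 -0.98921901] 439.6597344938971
top fixture 0.75 [177.7, 187.2, 228.8, 260.7] 2473 med [0.502 0.227 0.01 ] lo [0.406 0.167 0.002] hi [0.599 0.293 0.065]
top clamp_lever 0.45 [189.2, 210.5, 212.4, 248.4] 221 med [0.488 0.225 0.059] lo [0.432 0.205 0.015] hi [0.535 0.25  0.071]
top clamp_lever 0.22 [246.0, 223.8, 266.1, 236.1] 135 med [0.485 0.076 0.013] lo [0.471 0.053 0.008] hi [0.498 0.1   0.019]
top lever_knob 0.77 [190.6, 206.0, 207.6, 249.8] 211 med [0.485 0.225 0.059] lo [0.432 0.205 0.023] hi [0.529 0.247 0.071]
top lever_knob 0.36 [288.6, 217.7, 317.5, 260.5] 662 med [ 0.449 -0.061  0.012] lo [ 0.395 -0.094  0.002] hi [ 0.505 -0.026  0.018]
top carrier 0.74 [292.0, 220.9, 313.5, 263.9] 659 med [ 0.449 -0.061  0.012] lo [ 0.394 -0.094  0.002] hi [ 0.505 -0.026  0.018]
top eraser 0.47 [245.7, 225.2, 264.6, 237.3] 142 med [0.482 0.076 0.013] lo [ 0.468  0.053 -0.001] hi [0.497 0.1   0.019]
[... 807 characters left out ...]
3 0.059] lo [0.434 0.213 0.04 ] hi [0.53  0.256 0.071]
scene lever_knob 0.62 [399.7, 276.4, 432.2, 305.7] 287 med [0.48  0.231 0.057] lo [0.434 0.205 0.007] hi [0.53  0.255 0.071]
scene carrier 0.96 [346.2, 206.4, 382.2, 234.1] 536 med [ 0.45  -0.051  0.011] lo [ 0.393 -0.088  0.002] hi [ 0.503 -0.02   0.015]
scene eraser 0.55 [370.5, 247.2, 390.6, 264.1] 206 med [0.485 0.081 0.011] lo [ 0.465  0.046 -0.003] hi [0.5   0.107 0.016]
scene polish_tin 0.54 [307.0, 151.4, 327.0, 169.0] 313 med [ 0.462 -0.337  0.021] lo [ 0.429 -0.401 -0.003] hi [ 0.49  -0.312  0.025]
scene tape 0.87 [301.7, 130.2, 324.9, 147.0] 336 med [ 0.414 -0.464  0.015] lo [ 0.376 -0.508 -0.002] hi [ 0.456 -0.428  0.021]
0.9
```

```bash
cat > m.py <<'E'
from h import *
import glob
a=cv2.imread("pics/top0.png");b=cv2.imread("pics/scene0.png")
A=cv2.resize(a[165:285,160:340],None,fx=4,fy=4,interpolation=2)[:, :720]
B=cv2.resize(b[190:360,330:460],None,fx=3,fy=3,interpolation=2)
cv2.imwrite("pics/c0_top.png",A);cv2.imwrite("pics/c0_scene.png",B)
for n in("top","scene"):
    d=np.load(n+"0.npy")
    for t in("fixture","carrier"):
        f=sorted(glob.glob(f"{n}_{t}_*.npy"))[-1]; m=np.load(f)
        P=pts(n,d,m); lo=(0.003 if t=="fixture" else 0.004); P=P[P[:,2]>lo]
        r=cv2.minAreaRect((P[:,:2]*1000).astype(np.float32)); print(n,t,np.round(r[0],1),np.round(r[1],1),r[2])
        print(np.histogram(P[:,2],bins=np.arange(0,.08,.004)))
        # region image moments on z-plane, edges
    m=np.load(sorted(glob.glob(f"{n}_fixture_*.npy"))[-1]); P=pts(n,d,m)
    for lo,hi in((.058,.075),):
        Q=P[(P[:,2]>lo)&(P[:,2]<hi)]; c=Q.mean(0); u,s,v=np.linalg.svd(Q[:,:2]-c[:2]); print("lever pts",len(Q),c.round(3),v[0],Q.min(0).round(3),Q.max(0).round(3))
E
python3 m.py
```

```text
top fixture [506.2 233.1] [214.7 101.6] 17.307275772094727
(array([ 59, 676, 723, 138,  45, 133, 123,  26,  12,  33, 112,  69,  30,
        63,  52,  36,  32,  28,   2]), array([0.   , 0.004, 0.008, 0.012, 0.016, 0.02 , 0.024, 0.028, 0.032,
       0.036, 0.04 , 0.044, 0.048, 0.052, 0.056, 0.06 , 0.064, 0.068,
       0.072, 0.076]))
top carrier [450.2 -60. ] [118.8  48.2] 21.047473907470703
(array([  0,  69, 243, 275,  45,   0,   0,   0,   0,   0,   0,   0,   0,
         0,   0,   0,   0,   0,   0]), array([0.   , 0.004, 0.008, 0.012, 0.016, 0.02 , 0.024, 0.028, 0.032,
       0.036, 0.04 , 0.044, 0.048, 0.052, 0.056, 0.06 , 0.064, 0.068,
       0.072, 0.076]))
lever pts 126 [0.503 0.231 0.064] [-0.96217905 -0.27241783] [0.432 0.207 0.058] [0.533 0.251 0.075]
scene fixture [498.6 236.7] [208.1  99.8] 17.379322052001953
(array([ 25, 979, 710,  76,  53, 199, 192,  39,  26,  49, 228,  50,  28,
        93,  55,  41,  39,  31,   1]), array([0.   , 0.004, 0.008, 0.012, 0.016, 0.02 , 0.024, 0.028, 0.032,
       0.036, 0.04 , 0.044, 0.048, 0.052, 0.056, 0.06 , 0.064, 0.068,
       0.072, 0.076]))
scene carrier [447.7 -54.1] [122.9  48.5] 21.659467697143555
(array([  0,  81, 253, 160,   5,   0,   0,   0,   0,   0,   0,   0,   0,
         0,   0,   0,   0,   0,   0]), array([0.   , 0.004, 0.008, 0.012, 0.016, 0.02 , 0.024, 0.028, 0.032,
       0.036, 0.04 , 0.044, 0.048, 0.052, 0.056, 0.06 , 0.064, 0.068,
       0.072, 0.076]))
lever pts 137 [0.513 0.241 0.065] [0.95286563 0.30339264] [0.471 0.227 0.058] [0.532 0.258 0.073]
```

```bash
python3 -c "
import cv2,numpy as np
A=cv2.imread('pics/c0_top.png');B=cv2.imread('pics/c0_scene.png')
print(A.shape,B.shape)"
```

```text
(480, 720, 3) (510, 390, 3)
```

View pics/c0_top.png

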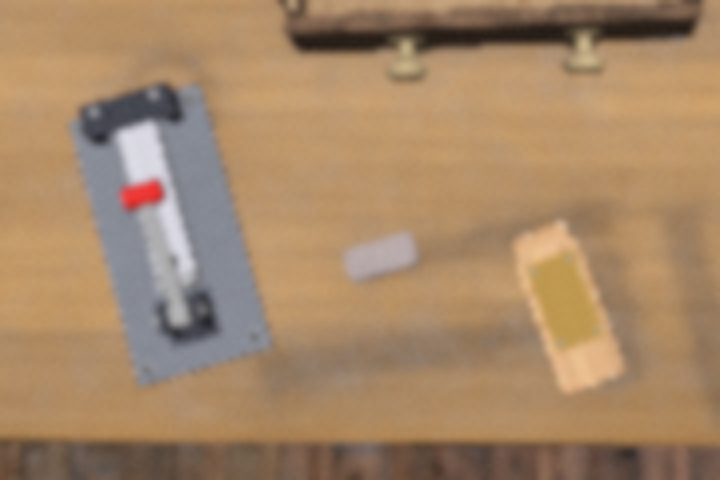

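View pics/c0_scene.png

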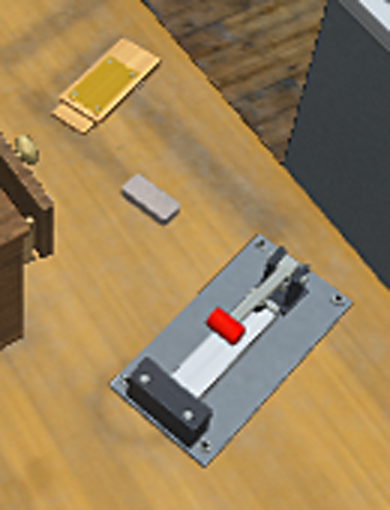

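```bash
cat > m2.py <<'E'
from h import *
def ray(n,u,v,z):
    c=viewer.camera_info(n);R=np.array(c["R"]);C=-R.T@np.array(c["t"])
    w=R.T@np.array([(u-c["cx"])/c["fx"],(v-c["cy"])/c["fy"],1]); return C+w*(z-C[2])/w[2]
if __name__=="__main__":
  for n in("top","scene"):
    im=cv2.imread(f"pics/{n}0.png"); d=np.load(n+"0.npy"); h=cv2.cvtColor(im,cv2.COLOR_BGR2HSV)
    H,S,V=[h[...,i].astype(int) for i in range(3)]
    full=np.ones(d.shape,bool); c=viewer.camera_info(n)
    W=np.full(d.shape+(3,),9.); W[d>0]=pts(n,d,full)
    roi=(abs(W[...,0]-.5)<.16)&(abs(W[...,1]-.23)<.12)
    red=roi&((H<8)|(H>172))&(S>150)&(V>80)
    v,u=np.nonzero(red); print(n,"knob px",u.mean(),v.mean(),len(u),"top surf",np.median(W[red],0).round(4),"ray z=.061",ray(n,u.mean(),v.mean(),.063).round(4))
    plate=roi&(S<70)&(W[...,2]>.003)&(W[...,2]<.0125)
    plate=cv2.morphologyEx(plate.astype(np.uint8),cv2.MORPH_OPEN,np.ones((2,2)))>0
    Q=W[plate][:,:2]; r=cv2.minAreaRect((Q*1000).astype(np.float32)); print("plate",len(Q),np.round(r[0],1),np.round(r[1],1),round(r[2],2),"z",W[plate][:,2].mean())
    roi2=(abs(W[...,0]-.45)<.09)&(abs(W[...,1]+.057)<.07)
    br=roi2&(H>20)&(H<32)&(S>140); v,u=np.nonzero(br)
    Q=W[br]; r=cv2.minAreaRect(np.c_[u,v].astype(np.float32)); rr=cv2.minAreaRect((Q[:,:2]*1000).astype(np.float32)); print("brass",len(u),u.mean(),v.mean(),ray(n,u.mean(),v.mean(),.0125).round(4),np.median(Q,0).round(4),np.round(rr[0],1),np.round(rr[1],1),rr[2])
    # table height check
    t=(abs(W[...,0]-.42)<.05)&(abs(W[...,1]-.05)<.06)&(S>80); print("table z",np.median(W[t][:,2]))
    lip=roi&(W[...,2]>.036)&(W[...,2]<.047)&(V<90)&(W[...,0]>.53); 
    Q=W[lip][:,:2]; rr=cv2.minAreaRect((Q*1000).astype(np.float32)); print("lip",len(Q),Q.mean(0).round(4),np.round(rr[0],1),np.round(rr[1],1),rr[2])
E
python3 m2.py
```

```text
top knob px 195.0 213.28947368421052 38 top surf [0.5201 0.239  0.0681] ray z=.061 [0.5202 0.2402 0.063 ]
plate 1411 [4741.5 4543.9] [12326.2   178.1] 45.47 z 0.04017580648830927
brass 0 nan nan [nan nan nan] [nan nan nan] [0. 0.] [0. 0.] 0.0
table z -0.00010452411711731387
lip 114 [0.5828 0.2573] [583.4 257.5] [19.3 66.2] 19.19583511352539
scene knob px 404.56626506024094 298.06024096385545 83 top surf [0.5242 0.2438 0.0671] ray z=.061 [0.522  0.2424 0.063 ]
plate 1660 [4744.6 4551. ] [12311.7   179.1] 45.44 z 0.03605608195420325
brass 210 363.77142857142854 217.67142857142858 [ 0.4533 -0.0536  0.0125] [ 0.4534 -0.0542  0.012 ] [453.3 -54.7] [68.6 37.7] 22.521562576293945
table z -0.000575570101406752
lip 245 [0.5874 0.2616] [608.4 216.2] [ 31.4 170.8] 25.81253433227539m2.py:19: RuntimeWarning: Mean of empty slice.
  Q=W[br]; r=cv2.minAreaRect(np.c_[u,v].astype(np.float32)); rr=cv2.minAreaRect((Q[:,:2]*1000).astype(np.float32)); print("brass",len(u),u.mean(),v.mean(),ray(n,u.mean(),v.mean(),.0125).round(4),np.median(Q,0).round(4),np.round(rr[0],1),np.round(rr[1],1),rr[2])
  ret = ret.dtype.type(ret / rcount)
  return _methods._mean(a, axis=axis, dtype=dtype,
  ret = um.true_divide(
```

```bash
cat > m3.py <<'E'
from h import *
from m2 import ray
from scipy.optimize import minimize
tot={}
for n in("top","scene"):
    im=cv2.imread(f"pics/{n}0.png"); d=np.load(n+"0.npy"); h=cv2.cvtColor(im,cv2.COLOR_BGR2HSV)
    H,S,V=[h[...,i].astype(int) for i in range(3)]
    W=np.full(d.shape+(3,),9.); W[d>0]=pts(n,d,d>0)
    roi=(abs(W[...,0]-.5)<.16)&(abs(W[...,1]-.23)<.12)
    p0=roi&(S<75)
    for lab,m,zlo,zhi in(("plate",p0,.003,.0125),("bed",p0&(V>150),.018,.030)):
        m=m&(W[...,2]>zlo)&(W[...,2]<zhi)
        k,l,st,ce=cv2.connectedComponentsWithStats(m.astype(np.uint8),connectivity=8)
        keep=np.isin(l,[i for i in range(1,k) if st[i,4]>8])
        Q=W[keep]
        r=cv2.minAreaRect((Q[:,:2]*1000).astype(np.float32)); print(n,lab,len(Q),np.round(r[0],1),np.round(r[1],1),round(r[2],2),"z",Q[:,2].mean().round(4))
        if lab=="plate":
            # rectangle containing max points: fixed size 204x100, best pose
            def f(q):
                a=q[2];X=(Q[:,0]-q[0])*np.cos(a)+(Q[:,1]-q[1])*np.sin(a);Y=-(Q[:,0]-q[0])*np.sin(a)+(Q[:,1]-q[1])*np.cos(a)
                return (np.maximum(abs(X)-.101,0)+np.maximum(abs(Y)-.049,0)).sum()
            b=min((minimize(f,[.5,.235,np.radians(y)],method="Nelder-Mead",options=dict(xatol=1e-5,fatol=1e-6)) for y in(14,17,20)),key=lambda r:r.fun)
            print("  rectfit",b.x[:2].round(4),np.degrees(b.x[2]).round(2),b.fun)
    roi2=(abs(W[...,0]-.45)<.09)&(abs(W[...,1]+.057)<.07)&(W[...,2]>.004)
    v,u=np.nonzero(roi2); Q=W[roi2]; r=cv2.minAreaRect((Q[:,:2]*1000).astype(np.float32)); print(n,"carrier",len(Q),np.round(r[0],1),np.round(r[1],1),round(r[2],2))
    roi2&=(W[...,2]>.009);Q=W[roi2]; r=cv2.minAreaRect((Q[:,:2]*1000).astype(np.float32)); print(n,"carrier top face",len(Q),np.round(r[0],1),np.round(r[1],1),round(r[2],2),Q[:,2].mean().round(4))
    y,x=np.nonzero(roi2);print("  hsv mid",h[int(y.mean()),int(x.mean())])
E
python3 m3.py
```

```text
top plate 1492 [499.  232.3] [205.  103.8] 17.45 z 0.008
  rectfit [0.5    0.2313] 17.52 0.05399165912088014
top bed 244 [519.5 235.4] [122.   28.7] 19.8 z 0.0239
top carrier 802 [450.4 -57. ] [176.1 137.4] 0.22
top carrier top face 526 [449.3 -60.1] [118.2  47.6] 21.32 0.0129
  hsv mid [ 20 149 192]
scene plate 1713 [500.  236.6] [205.3  99.7] 17.65 z 0.0077
  rectfit [0.5005 0.237 ] 17.53 0.026494944014757355
scene bed 330 [513.8 240.8] [110.7  27.7] 16.95 z 0.0238
scene carrier 522 [447.5 -59.2] [ 94.7 159.8] 88.9
scene carrier top face 400 [448.3 -54.6] [121.4  48.3] 21.27 0.0118
  hsv mid [ 22 204 201]
```

Request:
carry_out --commands '[-0.2, 28.8, 73.9, 0, 0, 0, -0.131, -0.2, 28.8, 73.9, 0, 0, 0, -0.131, -0.2, 28.8, 73.9, 0, 0, 0, -0.131, -0.2, 28.8, 73.9, 0, 0, 0, -0.131, -0.2, 28.8, 73.9, 0, 0, 0, -0.131, -0.2, 28.8, 73.9, 0, 0, 0, -0.131, -0.2, 28.8, 73.9, 0, 0, 0, -0.131, -0.2, 28.8, 73.9, 0, 0, 0, -0.131, -0.2, 28.8, 73.9, 0, 0, 0, -0.131, -0.2, 28.8, 73.9, 0, 0, 0, -0.131, -0.2, 28.8, 73.9, 0, 0, 0, -0.131, -0.2, 28.8, 73.9, 0, 0, 0, -0.131]' --force 15

```text
time_s: 1.9
ee_pos: [0.4145, -0.0303, 0.2058]
eef_rot: [-3.141, -0.0, -1.265]
force: [0.5, -1.0, 0.8]
grip_width: 0.0564
```

Request:
carry_out --commands '[-0.2, 10.65, 27.16, 0, 0, 0, 0, -0.2, 10.65, 27.16, 0, 0, 0, 0, -0.2, 10.65, 27.16, 0, 0, 0, 0, -0.2, 10.65, 27.16, 0, 0, 0, 0, -0.2, 10.65, 27.16, 0, 0, 0, 0, -0.2, 10.65, 27.16, -4, 0, 0, 0, -0.2, 10.65, 27.16, -7.6, 0, 0, 0, -0.2, 10.65, 27.16, -7.6, 0, 0, 0, -0.2, 10.65, 27.16, -7.6, 0, 0, 0, -0.2, 10.65, 27.16, -7.6, 0, 0, 0]'

```text
time_s: 2.73
ee_pos: [0.5204, 0.2416, 0.1284]
eef_rot: [3.139, -0.001, -1.264]
force: [0.1, -0.6, 1.0]
grip_width: 0.0564
```

```bash
cat > look.py <<'E'
from h import *
import sys
k=sys.argv[1]; cx=[float(a) for a in sys.argv[2:5]]; s=int(sys.argv[5]) if len(sys.argv)>5 else 60
o=ctrl.get_obs();T=o["ee_pos"]; print(o["time_s"],np.round(T,4),np.round(o["eef_rot"],3),np.round(o["grip_width"],4))
out=[]
for n in("top","scene"):
    im,d=viewer.camera(n); cv2.imwrite(f"pics/{n}{k}.png",im); np.save(f"{n}{k}.npy",d)
    u,v=map(int,proj(n,cx)); f=6 if s<=60 else 4
    y0=max(v-s,0);x0=max(u-s,0)
    c=cv2.resize(im[y0:y0+2*s-20,x0:x0+2*s],None,fx=390/2/s,fy=390/2/s,interpolation=2)
    p=np.array(proj(n,T)); q=tuple(int(a) for a in (p-[x0,y0])*390/2/s); cv2.drawMarker(c,q,(0,255,0),0,9,1)
    out.append(c)
h=min(c.shape[0] for c in out); cv2.imwrite(f"pics/l{k}.png",np.hstack([c[:h] for c in out]))
E
python3 look.py 1 .521 .241 .09 50
```

```text
2.7333 [0.5204 0.2416 0.1284] [ 3.139e+00 -1.000e-03 -1.264e+00] 0.0564
```

View pics/l1.png

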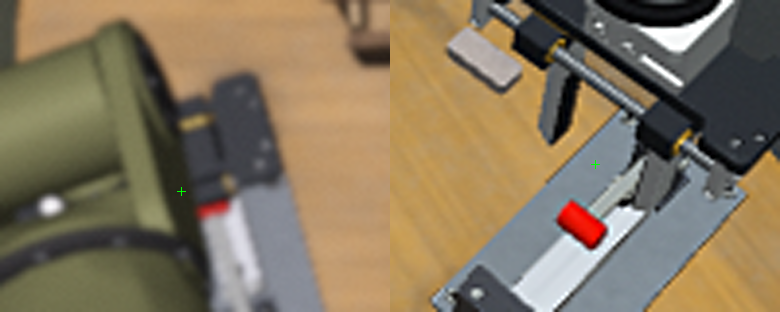

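Request:
carry_out --commands '[-0.2, 0.05, 0, -4, 0, 0, 0, -0.2, 0.05, 0, -6, 0, 0, 0, -0.2, 0.05, 0, -8, 0, 0, 0, -0.2, 0.05, 0, -8, 0, 0, 0, -0.2, 0.05, 0, -8, 0, 0, 0]'

```text
time_s: 3.25
ee_pos: [0.5223, 0.2402, 0.0524]
eef_rot: [-3.138, -0.0, -1.266]
force: [-0.5, -1.5, 0.6]
grip_width: 0.0566
```

```bash
python3 look.py 2 .521 .241 .06 30
```

```text
3.25 [0.5223 0.2402 0.0524] [-3.138 -0.    -1.266] 0.0566
```

View pics/l2.png

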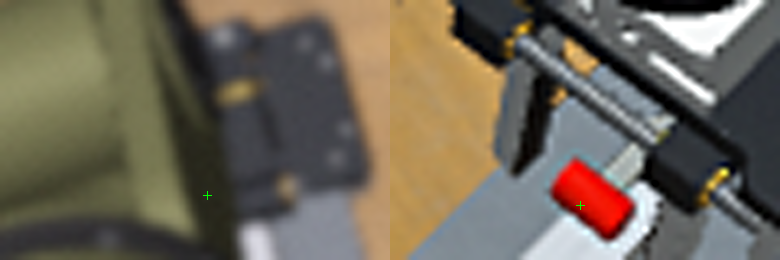

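Request:
carry_out --commands '[0.3, 0, 0.1, -0.4, 0, 0, 0, 0.4, 0, 0.1, -0.5, 0, 0, 0, 0.6, 0, 0.1, -0.5, 0, 0, 0, 0.8, 0, 0.1, -0.5, 0, 0, 0, 0.8, 0, 0.1, -0.5, 0, 0, 0, 0.8, 0, 0.1, -0.5, 0, 0, 0]' --force 15

```text
time_s: 3.85
ee_pos: [0.5233, 0.2411, 0.0487]
eef_rot: [-3.136, -0.001, -1.266]
force: [1.8, -7.1, 1.2]
grip_width: 0.0276
```

```bash
python3 look.py 3 .521 .241 .06 30; python3 -c "
from h import *
o=ctrl.get_obs();print(o['force'],o['moment'],o['grip_width'])
d=np.load('scene3.npy');im=cv2.imread('pics/scene3.png');h=cv2.cvtColor(im,40).astype(int)
m=((h[...,0]<8)|(h[...,0]>172))&(h[...,1]>150)&(h[...,2]>80);P=pts('scene',d,m);P=P[(abs(P[:,0]-.52)<.05)&(abs(P[:,1]-.24)<.05)];print(len(P),np.median(P,0))"
```

```text
3.85 [0.5233 0.2411 0.0487] [-3.136e+00 -1.000e-03 -1.266e+00] 0.0276
[ 1.50705397 -5.20370333  2.35197745] [-0.98481281 -0.25669799 -0.07115055] 0.027761894035606055
76 [0.52474969 0.24258527 0.06761194]
```

View pics/l3.png

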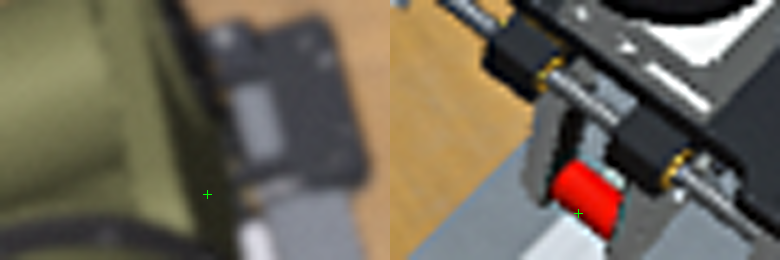

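Request:
carry_out --commands '[0.8, -0.16, -0.15, 0.85, 0, 0, 0, 0.8, -0.42, -0.23, 1.73, 0, 0, 0, 0.8, -0.76, -0.34, 2.58, 0, 0, 0, 0.8, -1.18, -0.47, 3.38, 0, 0, 0, 0.8, -1.69, -0.63, 4.14, 0, 0, 0, 0.8, -2.27, -0.82, 4.83, 0, 0, 0, 0.8, -2.91, -1.02, 5.46, 0, 0, 0, 0.8, -3.61, -1.24, 6.02, 0, 0, 0, 0.8, -4.36, -1.48, 6.49, 0, 0, 0, 0.8, -5.16, -1.73, 6.88, 0, 0, 0, 0.8, -5.16, -1.73, 6.88, 0, 0, 0]' --force 25

```text
time_s: 4.87
ee_pos: [0.4712, 0.2243, 0.1184]
eef_rot: [-3.134, -0.0, -1.266]
force: [-0.1, 6.3, 0.4]
grip_width: 0.0275
```

```bash
python3 look.py 4 .471 .223 .12 40; python3 -c "
from h import *
d=np.load('scene4.npy');im=cv2.imread('pics/scene4.png');h=cv2.cvtColor(im,40).astype(int)
m=((h[...,0]<8)|(h[...,0]>172))&(h[...,1]>150)&(h[...,2]>80);P=pts('scene',d,m);P=P[(abs(P[:,0]-.48)<.1)&(abs(P[:,1]-.24)<.06)];print(len(P),np.median(P,0))"
```

```text
4.8667 [0.4712 0.2243 0.1184] [-3.134 -0.    -1.266] 0.0275
90 [0.4817032  0.23098112 0.13086548]
```

Request:
carry_out --commands '[0.8, -0.83, -0.21, 0.25, 0, 0, 0, 0.8, -1.69, -0.48, 0.45, 0, 0, 0, 0.8, -2.56, -0.76, 0.56, 0, 0, 0, 0.8, -3.43, -1.03, 0.58, 0, 0, 0, 0.8, -4.31, -1.31, 0.5, 0, 0, 0, 0.8, -5.18, -1.58, 0.32, 0, 0, 0, 0.8, -5.7, -1.75, 0.2, 0, 0, 0, 0.8, -6.2, -1.9, -0.05, 0, 0, 0, 0.8, -6.2, -1.9, -0.05, 0, 0, 0]'

```text
time_s: 5.72
ee_pos: [0.4097, 0.2051, 0.1183]
eef_rot: [-3.134, -0.001, -1.266]
force: [-7.2, -5.2, 14.3]
grip_width: 0.0278
```

```bash
python3 look.py 5 .406 .205 .13 40; python3 -c "
from h import *
d=np.load('scene5.npy');im=cv2.imread('pics/scene5.png');h=cv2.cvtColor(im,40).astype(int)
m=((h[...,0]<8)|(h[...,0]>172))&(h[...,1]>150)&(h[...,2]>80);P=pts('scene',d,m);P=P[(abs(P[:,0]-.42)<.1)&(abs(P[:,1]-.22)<.06)];print(len(P),np.median(P,0))"
```

```text
5.7167 [0.4097 0.2051 0.1183] [-3.134e+00 -1.000e-03 -1.266e+00] 0.0278
82 [0.42121448 0.21162944 0.13973435]
```

View pics/l5.png

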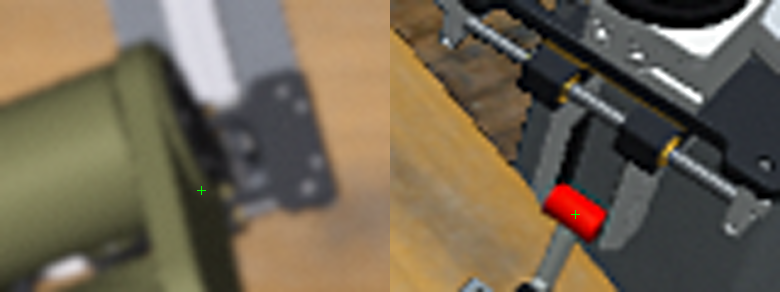

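Request:
carry_out --commands '[-0.2, 0, 0, 0, 0, 0, 0, -0.2, 0, 0, 0, 0, 0, 0, -0.4, 0, 0, 0.5, 0, 0, 0, -0.4, 0, 0, 4, 0, 0, 0, -0.4, 0, 0, 8, 0, 0, 0, -0.4, 2, -4, 8, 0, 0, 0, -0.4, 3.9, -26, 8, 0, 0, 0.065, -0.4, 3.9, -26, 8, 0, 0, 0.065, -0.4, 3.9, -26, 8, 0, 0, 0.065, -0.4, 3.9, -26, 8, 0, 0, 0.065, -0.4, 3.9, -26, 8, 0, 0, 0.065, -0.4, 3.9, -26, 0, 0, 0, 0.065]'

```text
time_s: 6.82
ee_pos: [0.4518, -0.0526, 0.1629]
eef_rot: [-3.125, -0.008, -1.204]
force: [2.4, 0.3, 0.5]
grip_width: 0.0657
```

```bash
python3 look.py 6 .449 -.057 .03 50; python3 -c "
from h import *
for n in('scene','top'):
  d=np.load(n+'6.npy');im=cv2.imread(f'pics/{n}6.png');h=cv2.cvtColor(im,40).astype(int)
  m=((h[...,0]<8)|(h[...,0]>172))&(h[...,1]>150)&(h[...,2]>80)
  P=pts(n,d,m);k=(abs(P[:,0]-.42)<.1)&(abs(P[:,1]-.22)<.06);P=P[k];print(n,len(P),np.median(P,0) if len(P) else '',P.max(0) if len(P) else '')
im=np.hstack([cv2.imread('pics/l6.png')[:,:]])
"
```

```text
6.8167 [ 0.4518 -0.0526  0.1629] [-3.125 -0.008 -1.204] 0.0657
scene 84 [0.40978446 0.208229   0.13527144] [0.41857205 0.2211777  0.14042598]
top 60 [0.40646624 0.20194775 0.13678528] [0.41452398 0.2148169  0.14546917]
```

View pics/l6.png

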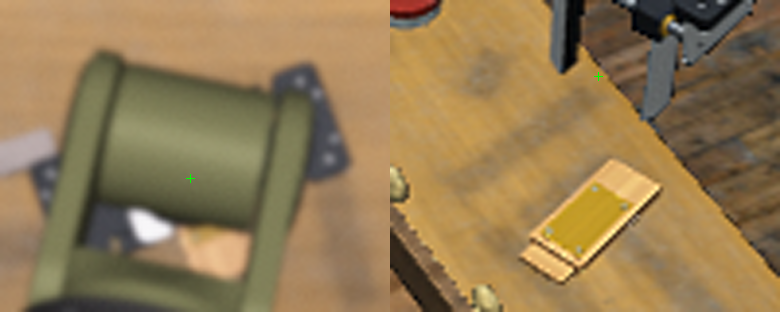

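Request:
carry_out --commands '[-0.5, -0.75, -0.65, -3, 0, 0, 0.005, -0.5, -0.75, -0.65, -6, 0, 0, 0.005, -0.5, -0.75, -0.65, -10, 0, 0, 0.005, -0.5, -0.75, -0.65, -13, 0, 0, 0.005, -0.5, -0.75, -0.65, -13, 0, 0, 0.005, -0.5, -0.75, -0.65, -13, 0, 0, 0.005]'

```text
time_s: 7.42
ee_pos: [0.439, -0.0543, 0.0244]
eef_rot: [3.141, 0.004, -1.198]
force: [0.0, 0.0, 0.8]
grip_width: 0.0705
```

```bash
python3 -c "
from h import *
o=ctrl.get_obs();print(o['ee_pos'],o['eef_rot'],o['grip_width'],o['force'])"
```

```text
[ 0.43895146 -0.05432147  0.02444524] [ 3.1411759   0.00386411 -1.19811324] 0.07050786779075226 [0.03430344 0.04756783 0.83908963]
```

Request:
carry_out --commands '[-0.5, 0.53, -0.48, -0.3, 0, 0, 0, -0.5, 0.53, -0.48, -1.2, 0, 0, 0, -0.5, 0.53, -0.48, -2.0, 0, 0, 0, -0.5, 0.53, -0.48, -2.0, 0, 0, 0, -0.5, 0.53, -0.48, -2.0, 0, 0, 0]'

```text
time_s: 7.83
ee_pos: [0.4441, -0.0591, 0.0044]
eef_rot: [3.141, 0.004, -1.198]
force: [-0.7, -1.0, -0.3]
grip_width: 0.0707
```

Request:
carry_out --commands '[0.3, 0, 0, 0, 0, 0, 0, 0.3, 0, 0, 0, 0, 0, 0, 0.3, 0, 0, 0, 0, 0, 0, 0.3, 0, 0, 0, 0, 0, 0]' --force 40

```text
time_s: 8.17
ee_pos: [0.4442, -0.0591, 0.0046]
eef_rot: [3.141, 0.004, -1.198]
force: [0.1, -1.4, 1.2]
grip_width: 0.0477
```

Request:
carry_out --commands '[0.3, 0, 0, 1, 0, 0, 0, 0.3, 0, 0, 3, 0, 0, 0, 0.3, 0, 0, 6, 0, 0, 0, 0.3, 0, 1, 10, 0, 0, 0, 0.3, 1, 4, 14, 0, 0, -0.067, 0.3, 2, 8, 14, 0, 0, -0.067, 0.3, 3, 12, 14, 0, 0, -0.067, 0.3, 4, 16, 14, 0, 0, -0.067, 0.3, 5, 20, 14, 0, 0, -0.067, 0.3, 5.8, 24, 14, 0, 0, -0.067, 0.3, 6.16, 27.5, 14, 0, 0, -0.067, 0.3, 6.16, 29.5, 14, 0, 0, -0.067]' --force 40

```text
time_s: 9.17
ee_pos: [0.5056, 0.2395, 0.1452]
eef_rot: [3.141, 0.004, -1.263]
force: [-0.7, -0.8, -1.5]
grip_width: 0.0475
```

Request:
carry_out --commands '[0.3, 0, 0.9, 0, 0, 0, 0, 0.3, 0, 0.9, 0, 0, 0, 0, 0.3, 0, 0.9, 0, 0, 0, 0]'

```text
time_s: 9.42
ee_pos: [0.5054, 0.248, 0.1455]
eef_rot: [3.141, 0.004, -1.263]
force: [-0.7, -0.1, -1.2]
grip_width: 0.0473
```

```bash
cat > tgt.py <<'E'
from h import *
from scipy.spatial.transform import Rotation as Ro
import sys
O=np.array([.5263,.2425]); YAW=17.5
def frame():
    a=np.radians(YAW); return np.array([[np.cos(a),-np.sin(a),0],[np.sin(a),np.cos(a),0],[0,0,1]])
def tcp(xt,zt,beta,yf=0,a=-5,h=4.5):
    "TCP world for carrier tongue-bottom tip at fixture (xt,yf,zt) mm"
    B=Ro.from_euler("y",beta,degrees=True).as_matrix()
    p=np.array([xt,yf,zt])+B@np.array([a-60,0,h])
    F=frame(); R=F@B@np.array([[0,1,0],[-1,0,0],[0,0,1]])@np.diag([1,1,1])
    # flat tool: x=(-ey), z down
    Rt=F@B@np.array([[0,-1,0],[-1,0,0],[0,0,-1.]])
    return F@p/1000+np.r_[O,0],Rt
def delta(xt,zt,beta,yf=0,**k):
    o=ctrl.get_obs(); P,R=tcp(xt,zt,beta,yf,**k); C=Ro.from_euler("xyz",o["eef_rot"]).as_matrix()
    return ((P-o["ee_pos"])*100).round(2), Ro.from_matrix(R@C.T).as_rotvec().round(4)
if __name__=="__main__":
    o=ctrl.get_obs();print(o["time_s"],np.round(o["ee_pos"],4),np.round(o["eef_rot"],4),o["force"],o["grip_width"])
    print(delta(*map(float,sys.argv[1:])))
E
python3 tgt.py 42 80 9; python3 tgt.py 42 50 9
```

```text
9.4167 [0.5054 0.248  0.1455] [ 3.1412  0.0042 -1.2627] [-0.65150231 -0.05834539 -1.19987689] 0.04734077333996165
(array([ 0.04, -1.2 , -5.09]), array([-0.0513,  0.1481, -0.0024]))
9.4167 [0.5054 0.248  0.1455] [ 3.1412  0.0042 -1.2627] [-0.65150231 -0.05834539 -1.19987689] 0.04734077333996165
(array([ 0.04, -1.2 , -8.09]), array([-0.0513,  0.1481, -0.0024]))
```

Request:
carry_out --commands '[0.3, 0.04, -1.2, 0, -0.025, 0.074, -0.001, 0.3, 0.04, -1.2, -2, -0.051, 0.148, -0.002, 0.3, 0.04, -1.2, -5, -0.051, 0.148, -0.002, 0.3, 0.04, -1.2, -8.1, -0.051, 0.148, -0.002, 0.3, 0.04, -1.2, -8.1, -0.051, 0.148, -0.002, 0.3, 0.04, -1.2, -8.1, -0.051, 0.148, -0.002]'

```text
time_s: 9.92
ee_pos: [0.5055, 0.2346, 0.0644]
eef_rot: [2.982, 0.0, -1.267]
force: [1.0, 0.3, -0.4]
grip_width: 0.0473
```

```bash
python3 tgt.py 42 50 9; python3 look.py 7 .56 .25 .045 28; python3 - <<'E'
from h import *
from tgt import *
im=cv2.imread("pics/scene7.png")
# overlay predicted model: lip box & carrier edges
F=frame(); B=Ro.from_euler("y",9,degrees=True).as_matrix()
o=ctrl.get_obs(); C=Ro.from_euler("xyz",o["eef_rot"]).as_matrix()
Rc=C@np.array([[0,-1,0],[-1,0,0],[0,0,-1.]]).T
def car(p): return o["ee_pos"]+Rc@((np.array(p)-[-5,0,4.5])/1000)
def fix(p): return F@np.array(p)/1000+np.r_[O,0]
s=8; u0,v0=[int(a) for a in proj("scene",fix((25,0,45)))]; u0-=48;v0-=34
c=cv2.resize(im[v0:v0+68,u0:u0+96],None,fx=s,fy=s,interpolation=2)
def px(X): u,v=proj("scene",X); return int((u-u0+.5)*s),int((v-v0+.5)*s)
def line(f,a,b,col): cv2.line(c,px(f(a)),px(f(b)),col,1)
for y in(-24,24): line(car,(-60,y,12),(44,y,12),(255,255,0)); line(car,(-60,y,0),(44,y,0),(255,255,0))
line(car,(44,-24,12),(44,24,12),(255,255,0));line(car,(60,-20,6),(60,20,6),(255,255,0))
for y in(-20,20): line(car,(44,y,6),(60,y,6),(255,255,0))
line(fix,(50,-30,42),(50,30,42),(0,255,0));line(fix,(50,-23,35),(50,23,35),(0,255,0))
for y in(-14,14): line(fix,(-62,y,24),(50,y,24),(0,255,0))
for y in(-50,50): line(fix,(-100,y,8),(75,y,8),(0,255,0))
cv2.imwrite("pics/o7.png",c)
E
```

```text
9.9167 [0.5055 0.2346 0.0644] [ 2.9823e+00  2.0000e-04 -1.2665e+00] [ 0.95757574  0.32653478 -0.4316937 ] 0.04729530016911538
(array([0.03, 0.14, 0.02]), array([ 0.0005, -0.0021,  0.0012]))
9.9167 [0.5055 0.2346 0.0644] [ 2.982  0.    -1.267] 0.0473
```

View pics/o7.png

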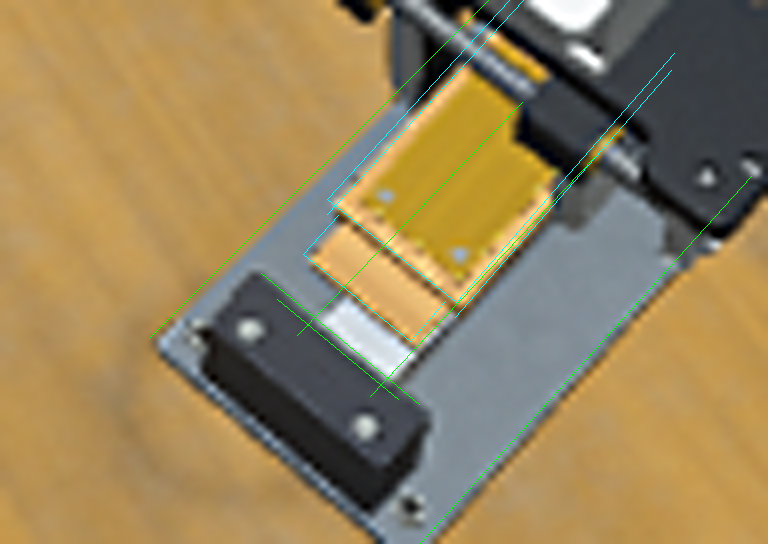

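```bash
python3 tgt.py 43 26.5 9 .7;python3 tgt.py 59.5 26 9 .7
```

```text
10.0167 [0.5068 0.2356 0.0667] [ 2.9874e+00  4.0000e-04 -1.2659e+00] [ 0.6819572   0.95231603 -1.29143892] 0.04757901612187605
(array([-0.03,  0.14, -2.56]), array([-0.0013,  0.0026,  0.0006]))
10.0167 [0.5068 0.2356 0.0667] [ 2.9874e+00  4.0000e-04 -1.2659e+00] [ 0.6819572   0.95231603 -1.29143892] 0.04757901612187605
(array([ 1.55,  0.63, -2.61]), array([-0.0013,  0.0026,  0.0006]))
```

Request:
carry_out --commands '[0.3, -0.03, 0.14, -0.8, 0, 0, 0, 0.3, -0.03, 0.14, -1.8, -0.001, 0.003, 0.001, 0.3, -0.03, 0.14, -2.5, -0.001, 0.003, 0.001, 0.3, -0.03, 0.14, -2.56, -0.001, 0.003, 0.001, 0.3, -0.03, 0.14, -2.56, -0.001, 0.003, 0.001, 0.3, -0.03, 0.14, -2.56, -0.001, 0.003, 0.001]'

```text
time_s: 10.52
ee_pos: [0.5066, 0.2371, 0.0412]
eef_rot: [2.984, 0.0, -1.265]
force: [-0.8, -0.4, -1.0]
grip_width: 0.0471
```

```bash
cat > ov.py <<'E'
from tgt import *
k=sys.argv[1]
im,d=viewer.camera("scene"); cv2.imwrite(f"pics/scene{k}.png",im)
F=frame()
def fix(p): return F@np.array(p)/1000+np.r_[O,0]
s=8; u0,v0=[int(a) for a in proj("scene",fix((25,0,45)))]; u0-=48;v0-=34
cv2.imwrite(f"pics/o{k}.png",cv2.resize(im[v0:v0+68,u0:u0+96],None,fx=s,fy=s,interpolation=2))
E
python3 ov.py 8; python3 tgt.py 43 26.5 9 .7;python3 tgt.py 59.5 26 9 .7
```

```text
10.5667 [0.5066 0.2372 0.0414] [ 2.9845e+00  4.0000e-04 -1.2647e+00] [-0.60323519  0.06905644 -1.41919705] 0.04728616922866996
(array([-0.01, -0.02, -0.03]), array([-0.0004, -0.0001, -0.0007]))
10.5667 [0.5066 0.2372 0.0414] [ 2.9845e+00  4.0000e-04 -1.2647e+00] [-0.60323519  0.06905644 -1.41919705] 0.04728616922866996
(array([ 1.57,  0.48, -0.08]), array([-0.0004, -0.0001, -0.0007]))
```

View pics/o8.png

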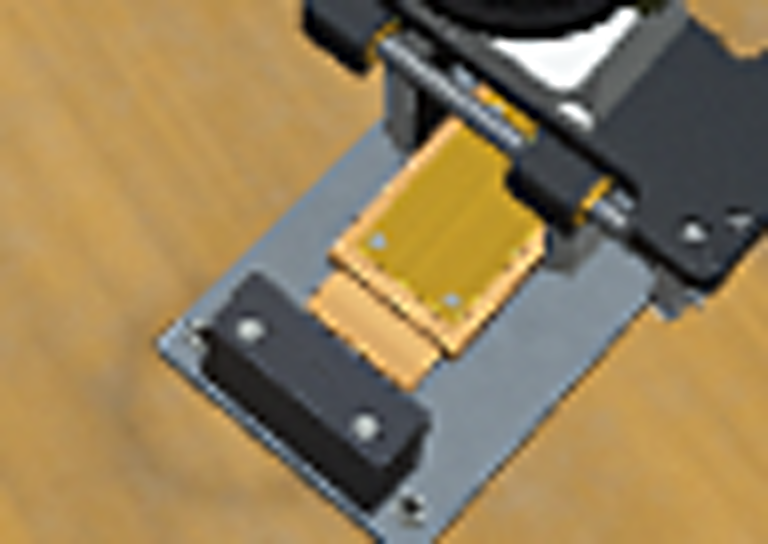

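Request:
carry_out --commands '[0.3, 0.4, 0.12, 0, 0, 0, 0, 0.3, 0.8, 0.24, -0.03, 0, 0, 0, 0.3, 1.2, 0.36, -0.05, 0, 0, 0, 0.3, 1.55, 0.47, -0.08, 0, 0, 0, 0.3, 1.55, 0.47, -0.08, 0, 0, 0, 0.3, 1.55, 0.47, -0.08, 0, 0, 0]'

```text
time_s: 11.07
ee_pos: [0.5222, 0.2418, 0.0404]
eef_rot: [2.984, 0.0, -1.265]
force: [0.5, 0.3, -0.6]
grip_width: 0.0473
```

```bash
python3 ov.py 9; for q in "59.5 26 9" "59.8 24.3 9" "60 24.2 6" "60 24.2 3" "60 24 0"; do python3 tgt.py $q .6;done
```

```text
11.1167 [0.5221 0.2418 0.0404] [ 2.9843e+00  4.0000e-04 -1.2648e+00] [-0.40149533 -0.29675059 -1.07612144] 0.047133352647619864
(array([0.02, 0.01, 0.02]), array([-0.0003, -0.0004, -0.0006]))
11.1167 [0.5221 0.2418 0.0404] [ 2.9843e+00  4.0000e-04 -1.2648e+00] [-0.40149533 -0.29675059 -1.07612144] 0.047133352647619864
(array([ 0.05,  0.02, -0.15]), array([-0.0003, -0.0004, -0.0006]))
11.1167 [0.5221 0.2418 0.0404] [ 2.9843e+00  4.0000e-04 -1.2648e+00] [-0.40149533 -0.29675059 -1.07612144] 0.047133352647619864
(array([ 0.01,  0.  , -0.5 ]), array([ 0.0155, -0.0503, -0.0006]))
11.1167 [0.5221 0.2418 0.0404] [ 2.9843e+00  4.0000e-04 -1.2648e+00] [-0.40149533 -0.29675059 -1.07612144] 0.047133352647619864
(array([-0.04, -0.01, -0.83]), array([ 0.0312, -0.1002, -0.0006]))
11.1167 [0.5221 0.2418 0.0404] [ 2.9843e+00  4.0000e-04 -1.2648e+00] [-0.40149533 -0.29675059 -1.07612144] 0.047133352647619864
(array([-0.07, -0.02, -1.19]), array([ 0.047 , -0.1502, -0.0006]))
```

View pics/o9.png

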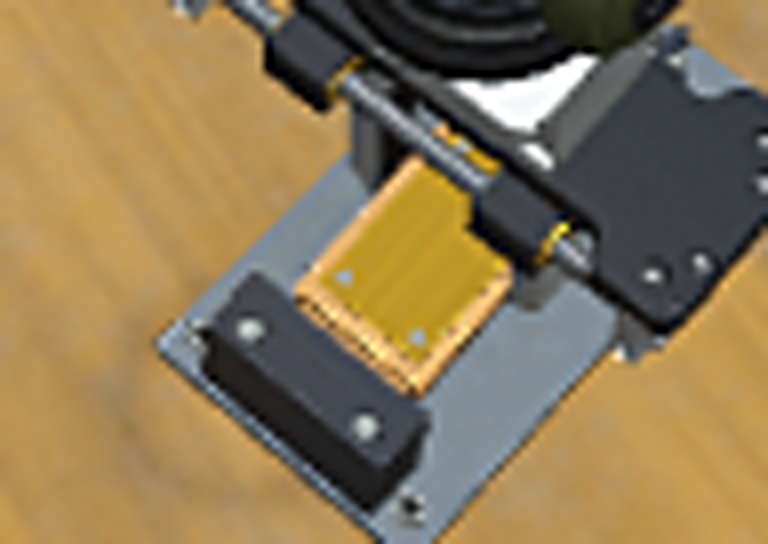

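Request:
carry_out --commands '[0.3, 0.1, 0.03, -0.05, 0, 0, 0, 0.3, 0.19, 0.06, -0.05, 0, 0, 0, 0.3, 0.28, 0.09, -0.05, 0, 0, 0, 0.3, 0.28, 0.09, -0.05, 0, 0, 0, 0.3, 0.28, 0.09, -0.05, 0, 0, 0]'

```text
time_s: 11.53
ee_pos: [0.5237, 0.2423, 0.0396]
eef_rot: [2.981, 0.0, -1.265]
force: [-7.1, -2.4, 1.1]
grip_width: 0.0472
```

Request:
carry_out --commands '[0.3, -0.11, -0.03, -0.05, 0, 0, 0, 0.3, -0.13, -0.04, -0.24, 0.008, -0.027, 0, 0.3, -0.15, -0.05, -0.42, 0.016, -0.053, 0, 0.3, -0.18, -0.05, -0.58, 0.024, -0.078, 0, 0.3, -0.2, -0.06, -0.75, 0.032, -0.103, 0, 0.3, -0.21, -0.06, -0.93, 0.04, -0.128, 0, 0.3, -0.22, -0.06, -1.0, 0.045, -0.14, 0, 0.3, -0.22, -0.06, -1.0, 0.045, -0.14, 0, 0.3, -0.22, -0.06, -1.0, 0.045, -0.14, 0]'

```text
time_s: 12.28
ee_pos: [0.5216, 0.2417, 0.0298]
eef_rot: [3.127, 0.001, -1.265]
force: [0.7, 0.1, -1.7]
grip_width: 0.0475
```

```bash
python3 tgt.py 60 24 0 .6
```

```text
12.2833 [0.5216 0.2417 0.0298] [ 3.1274e+00  9.0000e-04 -1.2647e+00] [ 0.67138956  0.056345   -1.68889737] 0.04747474612865791
(array([-0.02, -0.02, -0.13]), array([ 0.0034, -0.0138, -0.0007]))
```

Request:
carry_out --commands '[0.3, -0.02, -0.02, -0.06, 0.002, -0.007, 0, 0.3, -0.02, -0.02, -0.13, 0.003, -0.014, 0, 0.3, -0.02, -0.02, -0.17, 0.003, -0.014, 0, 0.3, -0.02, -0.02, -0.17, 0.003, -0.014, 0, 0.3, -0.02, -0.02, -0.17, 0.003, -0.014, 0]'

```text
time_s: 12.7
ee_pos: [0.5217, 0.2416, 0.0287]
eef_rot: [-3.141, -0.0, -1.265]
force: [-1.8, -0.8, 5.2]
grip_width: 0.0473
```

Request:
carry_out --commands '[0.0, 0, 0, 0.03, 0, 0, 0, -0.3, 0, 0, 0.05, 0, 0, 0, -0.45, 0, 0, 0.1, 0, 0, 0, -0.45, 0, 0, 0.3, 0, 0, 0, -0.45, 0, 0, 3, 0, 0, 0, -0.45, 0, 0, 7, 0, 0, 0, -0.45, 0, 0, 11, 0, 0, 0, -0.45, 0, 0, 15, 0, 0, 0, -0.45, -4, -5, 17, 0, 0, 0, -0.45, -8, -10, 17, 0, 0, 0, -0.45, -8, -10, 17, 0, 0, 0, -0.45, -8, -10, 17, 0, 0, 0]'

```text
time_s: 13.7
ee_pos: [0.4389, 0.1387, 0.1995]
eef_rot: [-3.14, -0.001, -1.266]
force: [-0.5, -0.7, 0.4]
grip_width: 0.0682
```

```bash
cat > after.py <<'E'
from tgt import *
k=sys.argv[1]; F=frame()
W={}
for n in("scene","top"):
    im,d=viewer.camera(n); cv2.imwrite(f"pics/{n}{k}.png",im); np.save(f"{n}{k}.npy",d)
    P=pts(n,d,d>0); L=(P-np.r_[O,0])@F*1000
    m=(abs(L[:,0])<64)&(abs(L[:,1])<30)
    Q=L[m&(L[:,2]>30)&(L[:,2]<42)&(L[:,0]>-59)&(L[:,0]<42)]
    if len(Q)>50:
        A=np.c_[Q[:,:2],np.ones(len(Q))]; c,*_=np.linalg.lstsq(A,Q[:,2],rcond=None); r=cv2.minAreaRect(Q[:,:2].astype(np.float32))
        print(n,len(Q),"slope deg x,y",np.degrees(c[:2]).round(2),"z0",c[2].round(2),"rect",np.round(r[0],1),np.round(r[1],1),r[2])
    h=cv2.cvtColor(im,40).astype(int); mm=((h[...,0]<8)|(h[...,0]>172))&(h[...,1]>150)&(h[...,2]>80)
    P=pts(n,d,mm); L=(P-np.r_[O,0])@F*1000; L=L[(abs(L[:,0]+60)<90)&(abs(L[:,1])<30)]
    if len(L): print(n,"knob fixture",len(L),np.median(L,0).round(1))
def fix(p): return F@np.array(p)/1000+np.r_[O,0]
im=cv2.imread(f"pics/scene{k}.png"); s=6
u0,v0=[int(a) for a in proj("scene",fix((-25,0,45)))]; u0-=60;v0-=46
cv2.imwrite(f"pics/o{k}.png",cv2.resize(im[v0:v0+92,u0:u0+120],None,fx=s,fy=s,interpolation=2))
o=ctrl.get_obs();print(o["time_s"],np.round(o["ee_pos"],4),np.round(o["eef_rot"],3),o["grip_width"])
E
python3 after.py 10
```

```text
scene 746 slope deg x,y [ 0.26 -0.5 ] z0 36.04 rect [-8.5  2.9] [ 48.9 100.8] 89.49225616455078
scene knob fixture 85 [-120.5    2.5  135.7]
top 176 slope deg x,y [-1.18 -0.4 ] z0 36.8 rect [25.8 -2.2] [48.3 31.5] 88.86930084228516
top knob fixture 22 [-130.    -9.3  137.2]
13.8 [0.4415 0.1409 0.1996] [-3.139e+00 -1.000e-03 -1.266e+00] 0.06818112619073943
```

View pics/o10.png

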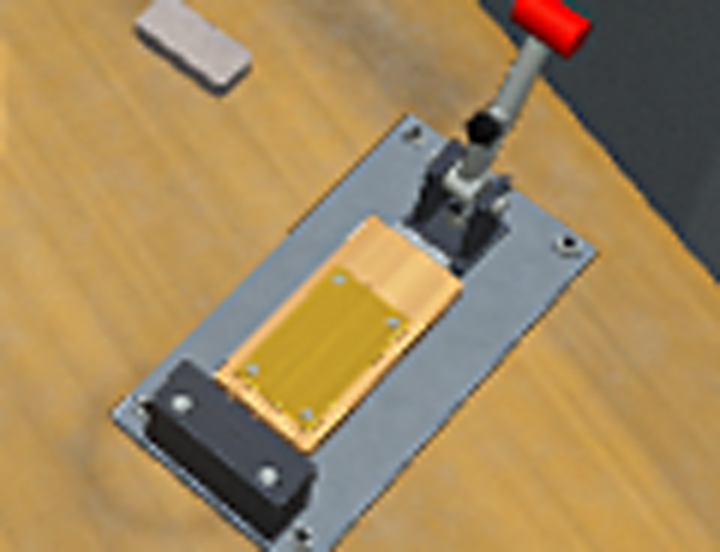

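Request:
carry_out --commands '[-0.25, -3.4, 6.4, 0, 0, 0, 0, -0.25, -3.4, 6.4, 0, 0, 0, 0, -0.25, -3.4, 6.4, 0, 0, 0, 0, -0.25, -3.4, 6.4, -3, 0, 0, 0, -0.25, -3.4, 6.4, -6, 0, 0, 0, -0.25, -3.4, 6.4, -8.2, 0, 0, 0, -0.25, -3.4, 6.4, -8.2, 0, 0, 0, -0.25, -3.4, 6.4, -8.2, 0, 0, 0]'

```text
time_s: 14.47
ee_pos: [0.4078, 0.2053, 0.1174]
eef_rot: [-3.141, -0.001, -1.266]
force: [0.5, -0.2, 1.0]
grip_width: 0.0588
```

Request:
carry_out --commands '[0.6, 0, 0, 0, 0, 0, 0, 0.8, 0, 0, 0, 0, 0, 0, 0.8, 0, 0, 0, 0, 0, 0, 0.8, 0, 0, 0, 0, 0, 0, 0.8, 0, 0, 0, 0, 0, 0]' --force 25

```text
time_s: 14.88
ee_pos: [0.4081, 0.2053, 0.1179]
eef_rot: [-3.14, -0.001, -1.266]
force: [3.0, -12.8, 4.6]
grip_width: 0.0287
```

Request:
carry_out --commands '[0.8, 0.5, 0.03, 0.2, 0, 0, 0, 0.8, 1.15, 0.23, 0.38, 0, 0, 0, 0.8, 2.01, 0.5, 0.56, 0, 0, 0, 0.8, 2.89, 0.78, 0.64, 0, 0, 0, 0.8, 3.77, 1.06, 0.62, 0, 0, 0, 0.8, 4.64, 1.33, 0.51, 0, 0, 0, 0.8, 5.5, 1.6, 0.3, 0, 0, 0, 0.8, 6.32, 1.86, 0, 0, 0, 0, 0.8, 7.13, 2.11, -0.39, 0, 0, 0, 0.8, 7.87, 2.35, -0.86, 0, 0, 0, 0.8, 8.58, 2.57, -1.42, 0, 0, 0, 0.8, 9.21, 2.77, -2.05, 0, 0, 0]'

```text
time_s: 15.88
ee_pos: [0.502, 0.2341, 0.099]
eef_rot: [-3.135, 0.0, -1.266]
force: [4.0, 5.0, 7.1]
grip_width: 0.0272
```

```bash
python3 after.py 11
```

```text
scene 734 slope deg x,y [ 0.32 -0.64] z0 35.95 rect [-8.4  2.9] [ 48.4 100.6] 89.62467193603516
scene knob fixture 59 [-33.6  -1.1 123.5]
top 162 slope deg x,y [0.78 0.1 ] z0 36.5 rect [-13.9 -13.7] [26.4 89.2] 88.19038391113281
15.9833 [0.5023 0.2342 0.0984] [-3.135  0.    -1.266] 0.027438905114291718
```

Request:
carry_out --commands '[0.8, 0.53, 0.15, -0.64, 0, 0, 0, 0.8, 1.04, 0.3, -1.4, 0, 0, 0, 0.8, 1.46, 0.43, -2.2, 0, 0, 0, 0.8, 1.8, 0.54, -3.05, 0, 0, 0, 0.8, 1.9, 0.58, -3.4, 0, 0, 0, 0.8, 1.9, 0.58, -3.4, 0, 0, 0, 0.3, 1.9, 0.58, -3.4, 0, 0, 0, -0.2, 1.9, 0.58, -3.4, 0, 0, 0, -0.3, 1.9, 0.58, -3.4, 0, 0, 0, -0.3, 1.9, 0.58, -3.4, 0, 0, 0, -0.3, 1.9, 0.58, -3.4, 0, 0, 0, -0.3, 1.9, 0.58, -3.4, 0, 0, 0]'

```text
time_s: 16.98
ee_pos: [0.5212, 0.2399, 0.0643]
eef_rot: [-3.135, 0.0, -1.266]
force: [-0.6, -0.5, 0.0]
grip_width: 0.0602
```

Request:
carry_out --commands '[-0.3, 0, 0, 2, 0, 0, 0, -0.3, 0, 0, 6, 0, 0, 0, -0.3, 0, 0, 10, 0, 0, 0, -0.3, 0, 0, 14, 0, 0, 0, -0.3, -4, -5, 15, 0, 0, 0, -0.3, -8, -10, 15, 0, 0, 0, -0.3, -8, -14, 15, 0, 0, 0, -0.3, -8, -14, 15, 0, 0, 0, -0.3, -8, -14, 15, 0, 0, 0]'

```text
time_s: 17.73
ee_pos: [0.4395, 0.0959, 0.2149]
eef_rot: [-3.134, -0.001, -1.269]
force: [1.2, -0.1, 0.1]
grip_width: 0.0611
```

```bash
python3 after.py 12
```

```text
scene 600 slope deg x,y [ 0.5 -0.3] z0 36.14 rect [-8.5  2.7] [101.   49.3] 0.1816551387310028
scene knob fixture 84 [-2.4  2.4 69.8]
top 200 slope deg x,y [-0.44  0.8 ] z0 36.52 rect [21.5 -1.9] [40.5 48.4] 0.04703181982040405
top knob fixture 4 [-1.5 -8.  70.2]
17.8333 [0.4413 0.0992 0.2149] [-3.134 -0.    -1.268] 0.061278649758116754
```

View pics/o12.png

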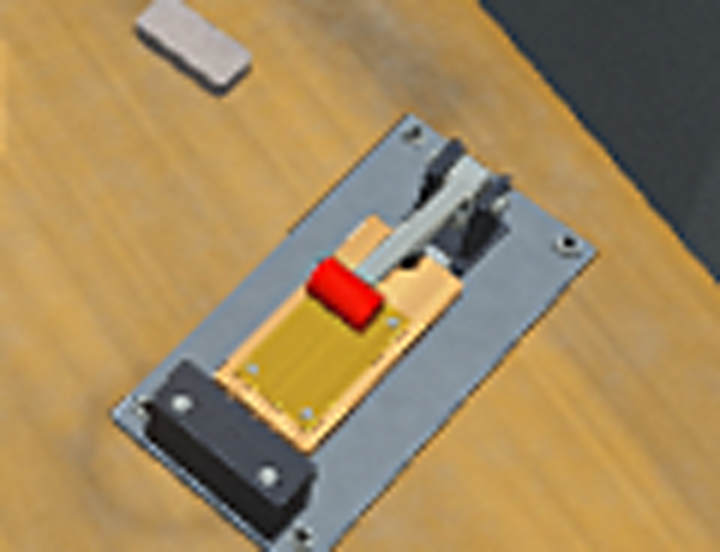

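```bash
python3 - <<'E'
from tgt import *
F=frame()
def red(n,k):
    im=cv2.imread(f"pics/{n}{k}.png");h=cv2.cvtColor(im,40).astype(int);m=((h[...,0]<8)|(h[...,0]>172))&(h[...,1]>150)&(h[...,2]>80)
    d=np.load(f"{n}{k}.npy");W=np.zeros(d.shape+(3,));W[d>0]=pts(n,d,d>0)
    m&=(abs(W[...,0]-.52)<.05)&(abs(W[...,1]-.24)<.05); v,u=np.nonzero(m); return u.mean(),v.mean(),len(u),W[m][:,2].mean(),np.percentile(W[m][:,2],90)
def knob(t):
    f=t+np.arctan2(18,86); return F@np.array([-92+88*np.cos(f),0,48+88*np.sin(f)])/1000+np.r_[O,0]
a,b=red("scene",0),red("scene",12); print("before",np.round(a,4),"after",np.round(b,4))
print("pixel shift",np.subtract(b,a)[:2].round(2))
for t in(-.06,-.03,0,.03,.06): print(t,(np.array(proj("scene",knob(t)))-proj("scene",knob(-.06))).round(2))
for n in("scene","top"):
    viewer.camera(n)
    for t in("eraser","tape","polish_tin","loupe"):
        r=nets.silhouettes(n,t); print(n,t,[(round(x["confidence"],2),x["extent"]) for x in r[:1]])
E
```

```text
before [4.045663e+02 2.980602e+02 8.300000e+01 6.660000e-02 7.030000e-02] after [4.049881e+02 2.974762e+02 8.400000e+01 6.900000e-02 7.250000e-02]
pixel shift [ 0.42 -0.58]
-0.06 [0. 0.]
-0.03 [ 0.25 -0.65]
0 [ 0.52 -1.33]
0.03 [ 0.81 -2.02]
0.06 [ 1.12 -2.74]
scene eraser [(0.68, [371.5, 247.5, 392.8, 261.2])]
scene tape [(0.79, [303.7, 127.3, 323.4, 148.2])]
scene polish_tin [(0.64, [308.9, 150.3, 326.0, 169.7])]
scene loupe []
top eraser [(0.29, [178.0, 187.1, 214.7, 208.7])]
top tape [(0.7, [429.9, 238.6, 459.0, 269.5])]
top polish_tin [(0.91, [387.3, 229.0, 413.3, 248.2])]
top loupe [(0.48, [350.2, 170.9, 359.9, 180.2])]
```

```bash
python3 -c "
from station import ticket; print(ticket.hand_in())"
```

```text
the job is handed in; nothing more can be done
None
```

The carrier is loaded and clamped, and the job was handed in at about 18 s of robot time. I flipped the lever open, hooked the tongue under the lip at a 9° tilt, and lowered the carrier flat. Then I guided the lever back over centre and let go, so it snapped shut, and I backed the arm clear.

**What the last checks showed:**
- **Carrier:** it lies flat and square. Its top is at about 36 mm above the bench, tilt is within about 0.5° in the scene camera, and it sits between lip and end stop.
- **Lever:** it is down, with its pad on the carrier's -x end.
- **Bystanders:** the tape and tin show no shift beyond detection noise in either camera. The eraser shows none in the scene camera. The loupe shows none in the top camera, the only one that found it.
- **Robot:** I released the lever and lifted the gripper about 15 cm, well clear of everything.

**Checks that disagreed or fell short:**
- **Lever angle:** it reads about -0.03 rad, against the nominal 0 ± 0.03 for shut on a carrier. It is clearly up from the empty reading at the start (nominally -0.06), but it sits at the edge of the tolerance.
- **Cameras:** the two differ by about 5 mm sideways, so I used their mean and confirmed it with contact forces.
- **Top view:** the arm half covered the fixture from above, so the top camera's surface slopes are only rough, and its eraser detection at the end was false.

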